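# Jack up the front of a control enclosure and hold it

### The job

Slide the small lever jack across the bench, without lifting it, until its saddle is centred under the lift point of the enclosure (the round-ended lug in the middle of its front, between the two square corner tabs). Make a trial lift by pressing the jack handle's foot pad fully down and let the handle come all the way up again, then press it fully down a second time and finish while still holding it down with the fingers, so that the enclosure's front stays raised on the jack alone. Do not shove the enclosure out of place, and leave the other things on the bench where they are.

Things in the scene. Friction and masses are not known exactly. Their poses are not given: they have to be found in the camera images.
- jack: lever jack, loose, 0.8 kg. Origin on the bench under the saddle; x from handle to saddle, y left, z up. Base plate 195 x 60 x 10 mm, x = -165 to 30. At x = 0 a round guide 38 mm across, 40 mm high, with the saddle above; at x = -60 the pivot block (point jack_grip). Handle points to -x and passes under a gripper that holds the block. Starts 150 to 400 mm left or right of the lift point.
- jack_grip (a point): where to grip the jack from above, closing along its y: in its grey pivot block, at x = -60, y = 0, z = 38 mm of the jack's frame. The block is 50 mm long in x, 36 mm wide in y (y = -18 to 18), from z = 10 to 55 mm. The handle's pivot lies at x = -60, z = 45 mm. Axes as the jack's.
- saddle: round steel head of the jack, 34 mm across, 8 mm thick; origin at the centre of its flat top, 56 mm above the bench with the handle up. It rises straight up by 60 mm per radian of handle, 30 mm in all.
- jack_handle (a joint): handle angle: 0 fully up (a spring keeps it there, rising from the pivot at 0.5 rad towards -x), 0.5 rad fully down on its stop, where it is level. At the foot pad it takes about 3 to 5 N against the spring, up to about 12 N in all with the enclosure (which tips about its rear feet) on the saddle; let go, it springs fully up and the load comes down.
- handle_pad: flat rubber foot pad at the end of the handle, 50 long, 45 wide, 10 mm thick; origin at the centre of its top face, z normal to it. 120 mm from the pivot, its top face 6 mm above the handle's line: x = -162, z = 108 mm in the jack's frame with the handle up (face sloping 0.5 rad), x = -180, z = 51 when down (level). Press it from above with closed fingertips, following its arc.
- enclosure: open-topped white sheet-steel enclosure, loose, 2.4 kg, on four rubber feet 12 mm high. Origin on the bench under its centre; front faces -x, z up. 200 (x) by 300 (y) mm, top edge at 92 mm. From its front face (x = -100) stand out, 68 to 76 mm high: the lifting lug in the middle (see lift_pad) and a plain 40 mm square tab near each corner (y = -120 and 120, reaching x = -140).
- lift_pad (a point): lift point: underside centre of the round rubber pad, 28 mm across, under the end of the lug, 65 mm above the bench at rest; x = -155, y = 0 mm in the enclosure's frame. The lug is 44 mm wide with a round end at x = -177; on top, over the lift point, a raised disc 20 mm across (top at 80 mm). A jack set here, handle away from the box, clears the front face by 25 mm.
- contactor_a: bystander: black contactor block 75 x 45 x 78 mm, on the side of the bench where the jack is not; origin under its centre.
- contactor_b: bystander: the same black contactor block, far to the left; origin under its centre.
- carton_tall: bystander: upright yellow carton 55 x 40 x 95 mm left of the enclosure; origin under its centre.
- carton_flat: bystander: low carton 80 x 60 x 45 mm right of the enclosure; origin under its centre.
- screwdriver: bystander: screwdriver with a blue handle, lying far to the right; about 200 mm long; origin under its middle.
- rail_strip: bystander: slotted steel mounting rail 220 x 35 x 10 mm lying far to the left; origin under its centre.
- gland: bystander: grey cable gland, 34 mm across, 28 mm high, standing on the bench about 95 mm to the left (+y of the enclosure) of the lift point; origin under its centre.
Mind the look-alikes: they are no part of the job. What is shaped like the jack but purple is not meant.

How it is judged:
By the outcome, as a careful person would: the job done as asked, in the order asked, and still so for the second after the job is handed in, while the arm keeps its last pose, push and grip.
It also fails if it takes over 64 s, if anything falls off the work surface, if the arm or the gripper's body presses on something with over 40 N, if the wrist force passes 120 N, or if a joint passes its speed limit or range.

### The arm

A 6-joint arm with a two-finger parallel gripper is mounted at the origin on the work surface. World frame = base frame: x ahead of the robot, y to its left, z up, the work surface at z = 0. Lengths are in m, angles in rad, forces in N, time in s.
With the tool pointing down it reaches from about 0.35 to 0.975 m from the base axis. Payload 4.9 kg.
Tool frame: the origin (TCP) lies at the very end of the fingers, on their centre line; the grasp point (between the pads) lies 19 mm behind it (pinch_z is the distance from the TCP to the grasp point, in m); z points along the fingers, y is the line along which they close (so a half turn about z gives the same grasp; the last joint's range is limited). The gripper opens to 85 mm and grips with 20 to 120 N. Pads are 22 mm wide; open, the fingers measure 114 mm over their backs; the gripper's body (76 mm by 85 mm) begins 54 mm behind the grasp point. The pads swing forward as they close: fully open they stand 13 mm farther back than shut.
Start: joints at [-1.437, 0.053, 1.613, -0, 1.476, -0.119], TCP at [0.156, -0.605, 0.231] pointing down, gripper open.
Joint ranges: [-3.01, 3.01], [-1.01, 2.22], [0.06, 2.58], [-1.02, 4.17], [0.09, 2.62], [-3.14, 3.14]. Speed limits (rad/s): [2.57, 2.57, 3.14, 3.14, 3.14, 3.14].

### API

Orientations are given as a unit quaternion [w, x, y, z].
In Python, from plant import * gives the robot as it stands. The module is installed in compiled form; this text tells all that it offers.
- The arm moves only by the tool play_rows, never from a script. Its arguments are lists of equal length, an entry for each row: "linear": the shift along the world's x, y, z in m, a list of three; "turn": the turn about the world's z in degrees. A call has 1 to 8 rows; each row shifts and turns the commanded pose from where the row before left it; what a row does not reach is not made up. A row lasts 1/8 s, in which the tool goes at most 62.5 mm and 10.7 degrees, less where a joint would pass 70% of its speed; a pose out of reach is approached as far as the arm can. A call is refused whole if a number of a shift passes 0.0625 or a number of a turn 10.7, either way. A call with a gripper value outside its range is refused whole. "hand" is the finger opening in m, from 0 to 0.0854, set as the call begins (left out, the last holds). The fingers move at their own pace and stop on an object; the grip force is fixed at half the most. Time passes only in rows, so rows that do not move let the fingers close. It gives the time, the measured TCP pose, the force, the opening and the grip force at its end, in the units of the state.
- state(): the state, without advancing time (a new reading comes with each control period).
- grab_frame(name): name is "side" or "top" or "wrist"; returns the picture (400x640x3 uint8, red, green, blue); there is no depth.
- camera_info(name): a dict with "camera_matrix" (3x3 intrinsics, pixels), "distortion" ([k1, k2, p1, p2, k3] as OpenCV has them; the pictures are not rectified), "origin" and "attitude" of the camera in the world; the wrist camera has in their place "mount" (4x4, takes a point from camera to tool coordinates, whose origin is the TCP and whose axes are the flange's). Camera axes: x right, y down, z forward; pixel columns grow to the right and rows downward; lengths in m; the calibration is good to about 2 mm. A picture is of the moment at which its call begins: read the wrist's pose just before it. camera_info takes no time and is no camera call.
- job_done(): hands the job in; it is judged then, once.
Trained networks look in the newest picture that a camera, given by its name, has taken for a name from the list of things; names that differ only in an ending like _2 or _b are one class to them, and where a whole thing is asked for, a point or a joint stands for the part that bears it (a point fixed in the world has none). Each returns a list of dicts, best first, with "p" (0 to 1); they miss things now and then, are a little off and sometimes report something else, mostly with a low value. They report only what shows in the picture. A call takes as long as a camera call. They do not tell look-alikes from the thing itself.
- trace(camera, thing): "region" (400x640 bool, what is visible of it) and "location" ([column, row] in pixels, amid what is visible of it).
The state is a dict: "time": time; "joint_pos": joint angles; "joint_vel": joint speeds; "joint_efforts": joint torques, N m; "tool_pos": TCP position; "tool_rot": TCP orientation; "contact_force": force on the tool from outside, world axes, zero at the start; "ft_torque": the same for the moment, N m; "gripper_width": opening from 0.0 (shut) to 1.0 (fully open); "grasp_force": force on a finger pad.
Only numpy, scipy, OpenCV 4.12 (cv2) and the standard library are available. Lean on these libraries where they do the work, as an engineer would, in place of code of your own. Each camera call takes 0.05 s, during which the arm holds its last target. There are 200 camera calls.

## Working session

There is one attempt and no reset: what is moved stays moved. The work goes in short steps, Python scripts to look and compute and a tool call to move; the robot and the scene stay as the last step left them, time stands still between calls to the robot, and variables do not carry over. Pictures are saved under pics/ and viewed, at most 10 in all, crops included, and the job is handed in when it is done.

Besides the shell and the picture viewer there is one more tool, called after "Call:" in YAML: its name, and indented under it one key for each argument. play_rows: Moves the arm, as the interface text tells. Its arguments: {"type":"object","properties":{"linear":{"type":"array","items":{"type":"array","items":{"type":"number"}}},"turn":{"type":"array","items":{"type":"number"}},"hand":{"type":"number"}},"required":["linear","turn"]}

```bash
mkdir -p pics; cat > h.py <<'E'
from plant import *
import numpy as np, cv2
from scipy.spatial.transform import Rotation as R
def save(n,im): cv2.imwrite('pics/'+n+'.png',cv2.cvtColor(im,cv2.COLOR_RGB2BGR))
E
python3 - <<'E'
from h import *
s=state();print({k:np.round(v,3) for k,v in s.items()})
for c in ['side','top','wrist']:
    print(c,camera_info(c))
a=grab_frame('top');b=grab_frame('side')
save('top0',a);save('side0',b)
E
```

```text
{'time': np.float64(0.0), 'joint_pos': array([-1.437,  0.053,  1.614,  0.   ,  1.476, -0.119]), 'joint_vel': array([-0.001,  0.001, -0.001, -0.   , -0.   , -0.   ]), 'joint_efforts': array([-2.0000e-03, -3.9369e+01, -3.7018e+01, -0.0000e+00,  7.0000e-03,
        0.0000e+00]), 'tool_pos': array([ 0.156, -0.604,  0.23 ]), 'tool_rot': array([-0.001,  0.992,  0.126, -0.   ]), 'contact_force': array([ 0.175, -0.208, -0.163]), 'ft_torque': array([ 0.004, -0.009,  0.011]), 'grasp_force': np.float64(0.0), 'gripper_width': np.float64(0.996)}
side {'camera_matrix': array([[465.38974287,   0.        , 315.69690808],
       [  0.        , 465.38974287, 206.59010377],
       [  0.        ,   0.        ,   1.        ]]), 'distortion': array([0.03621054, 0.        , 0.        , 0.        , 0.        ]), 'origin': array([0.43443601, 0.98087191, 1.04202613]), 'attitude': array([ 0.02050733, -0.0392465 ,  0.92304856, -0.38212632])}
top {'camera_matrix': array([[481.15721735,   0.        , 318.50876436],
       [  0.        , 481.15721735, 197.41289888],
       [  0.        ,   0.        ,   1.        ]]), 'distortion': array([0.04412747, 0.        , 0.        , 0.        , 0.        ]), 'origin': array([ 2.96961578e-01, -6.19067948e-04,  1.44724377e+00]), 'attitude': array([-0.05918081,  0.71275532, -0.69653729,  0.05756109])}
wrist {'camera_matrix': array([[294.55531819,   0.        , 316.33503876],
       [  0.        , 294.55531819, 201.99754251],
       [  0.        ,   0.        ,   1.        ]]), 'distortion': array([-0.03728472,  0.        ,  0.        ,  0.        ,  0.        ]), 'mount': array([[ 2.95218430e-04, -9.54627775e-01, -2.97801485e-01,
         7.64643379e-02],
       [ 9.99999952e-01,  3.10318526e-04, -3.42600043e-06,
         3.11180977e-04],
       [ 9.56838731e-05, -2.97801470e-01,  9.54627820e-01,
        -1.41226678e-01],
       [ 0.00000000e+00,  0.00000000e+00,  0.00000000e+00,
         1.00000000e+00]])}
```

View pics/top0.png

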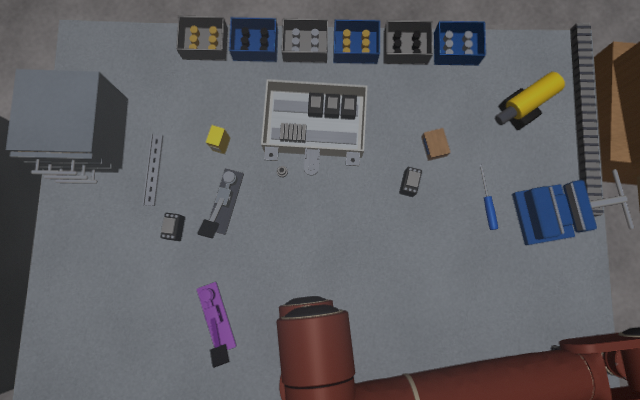

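View pics/side0.png

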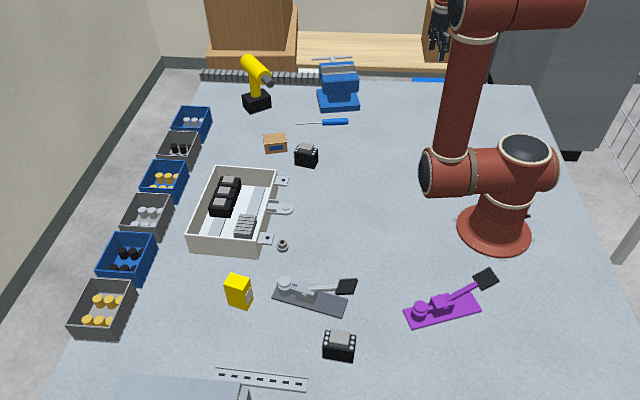

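Top view: the enclosure is at about (315,118) with its lug end at (311,172) and square tabs at (270,154) and (353,159). The gland is at (282,171), the grey jack has its saddle near (229,177) and pad near (208,228), and the purple look-alike is at (213,320). The candidates are the grey jack at (225,200) and the purple one at (213,320). Grey fits, because purple is excluded.

```bash
cat >> h.py <<'E'
def cam(c,s=None):
    i=camera_info(c);K,D=i['camera_matrix'],i['distortion']
    if c=='wrist':
        q=s['tool_rot'];T=np.eye(4);T[:3,:3]=R.from_quat(np.roll(q,-1)).as_matrix();T[:3,3]=s['tool_pos']
        T=T@i['mount'];return K,D,T[:3,:3],T[:3,3]
    return K,D,R.from_quat(np.roll(i['attitude'],-1)).as_matrix(),i['origin']
def ray(C,px,z):
    K,D,Rm,o=C
    u=cv2.undistortPoints(np.array(px,float).reshape(-1,1,2),K,D).reshape(-1,2)
    d=np.c_[u,np.ones(len(u))]@Rm.T
    return o+d*((z-o[2])/d[:,2])[:,None]
def proj(C,P):
    K,D,Rm,o=C;P=np.atleast_2d(P).astype(float)
    return cv2.projectPoints((P-o)@Rm,np.zeros(3),np.zeros(3),K,D)[0].reshape(-1,2)
E
python3 - <<'E'
from h import *
for c in ['top','side']:
    im=grab_frame(c);C=cam(c)
    for t,z in [('jack',.01),('saddle',.056),('jack_grip',.055),('handle_pad',.108),('enclosure',.09),('lift_pad',.076),('gland',.028),('contactor_a',.078),('carton_tall',.095),('carton_flat',.045)]:
        for r in trace(c,t)[:3]:
            print(c,t,round(r['p'],2),np.round(r['location'],1),int(r['region'].sum()),np.round(ray(C,r['location'],z)[0],3))
    if c=='top':
        a=cv2.resize(im[130:245,190:375],(800,497),interpolation=cv2.INTER_CUBIC); save('topcrop',a)
E
```

```text
top jack 0.9 [225.6 202.6] 1421 [0.514 0.285 0.01 ]
top jack 0.56 [212.7 321.6] 1759 [0.166 0.303 0.01 ]
top saddle 0.52 [205.7 293.7] 121 [0.246 0.318 0.056]
top saddle 0.48 [226.1 175.3] 84 [0.589 0.279 0.056]
top jack_grip 0.95 [224.5 204.5] 1457 [0.502 0.279 0.055]
top jack_grip 0.64 [215.1 321.4] 1769 [0.171 0.287 0.055]
top handle_pad 0.73 [221.7 354.5] 311 [0.091 0.253 0.108]
top handle_pad 0.7 [211.5 227.2] 296 [0.429 0.301 0.108]
top enclosure 0.66 [313.1 122.1] 7926 [0.747 0.026 0.09 ]
top lift_pad 0.94 [311.9 120.2] 7845 [0.757 0.03  0.076]
top lift_pad 0.53 [282.8 170.9] 65 [0.602 0.111 0.076]
top gland 0.57 [281.3 169.5] 104 [0.616 0.12  0.028]
top contactor_a 0.68 [410.2 184.3] 482 [ 0.57  -0.259  0.078]
top contactor_a 0.62 [172.9 224.1] 544 [0.439 0.418 0.078]
top carton_tall 0.9 [216.3 139.5] 486 [0.686 0.305 0.095]
top carton_tall 0.35 [151.3 173.6] 901 [0.58  0.484 0.095]
top carton_flat 0.81 [434.  144.1] 624 [ 0.701 -0.337  0.045]
side jack 0.79 [449.2 307.2] 2564 [0.16  0.289 0.01 ]
side jack 0.66 [315.4 293.7] 2228 [0.506 0.278 0.01 ]
side jack 0.64 [284.7 281.3] 104 [0.592 0.245 0.01 ]
side saddle 0.47 [282.6 279.6] 115 [0.591 0.273 0.056]
side jack_grip 0.85 [451.3 306.4] 2552 [0.167 0.317 0.055]
side jack_grip 0.77 [316.2 289.4] 2255 [0.502 0.295 0.055]
side handle_pad 0.7 [346.6 285.9] 323 [0.426 0.316 0.108]
side handle_pad 0.65 [482.8 281.6] 371 [0.098 0.275 0.108]
side enclosure 0.98 [237.8 212.4] 7112 [0.746 0.075 0.09 ]
side lift_pad 0.66 [235.5 212.9] 7036 [0.757 0.064 0.076]
side lift_pad 0.21 [315.7 293.3] 2077 [0.5   0.321 0.076]
side gland 0.57 [280.7 244.8] 129 [0.618 0.133 0.028]
side contactor_a 0.74 [337.8 345.6] 1000 [0.438 0.458 0.078]
side contactor_a 0.67 [306.1 155.2] 518 [ 0.58  -0.214  0.078]
side carton_tall 0.62 [237.4 291.9] 814 [0.689 0.346 0.095]
side carton_flat 0.6 [275.4 146.1] 454 [ 0.696 -0.297  0.045]
```

View pics/topcrop.png

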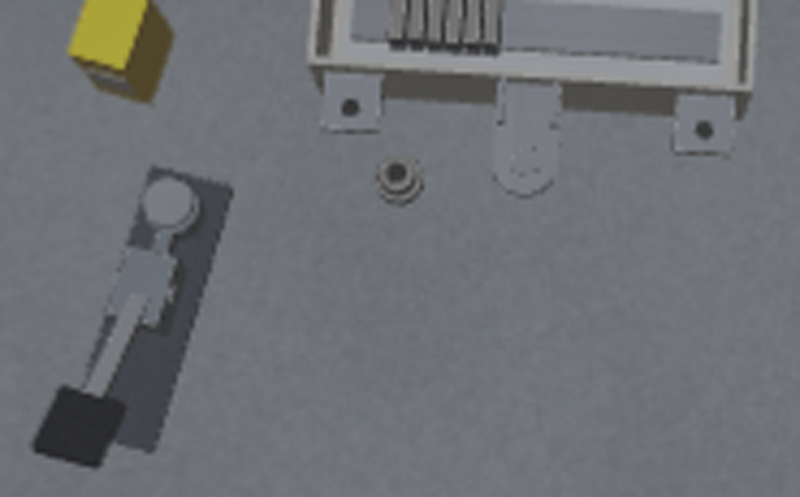

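The crop shows the grey jack with its saddle at crop (168,205) and pad at (80,427). The lug's round end is at (525,162), the tab holes are at (350,107) and (704,130), and the gland is at (398,178). The grey jack is confirmed as the one meant.

```bash
python3 - <<'E'
from h import *
C=cam('top');f=lambda x,y:(190+(x+.5)*185/800-.5,130+(y+.5)*115/497-.5)
for n,p,z in [('saddle',(168,205),.056),('plTL',(152,165),.01),('plTR',(233,187),.01),('plBR',(157,453),.01),('pad',(80,427),.108),('lug',(525,162),.076),('tabL',(350,107),.076),('tabR',(704,130),.076),('gland',(398,175),.028),('frontL',(312,62),.092),('frontR',(752,90),.092)]:
    print(n,np.round(ray(C,f(*p),z)[0],4))
E
```

```text
saddle [0.5837 0.272  0.056 ]
plTL [0.6218 0.2938 0.01  ]
plTR [0.6072 0.236  0.01  ]
plBR [0.4183 0.2791 0.01  ]
pad [0.4257 0.3104 0.108 ]
lug [0.6148 0.0291 0.076 ]
tabL [0.6503 0.1486 0.076 ]
tabR [ 0.6398 -0.0914  0.076 ]
gland [0.6146 0.1185 0.028 ]
frontL [0.6766 0.1736 0.092 ]
frontR [ 0.6641 -0.1222  0.092 ]
```

Call:
play_rows:
  linear:
    - [0.042,0.042,0]
    - [0.042,0.042,0]
    - [0.042,0.042,0]
    - [0.042,0.042,0]
    - [0.042,0.042,0]
    - [0.042,0.042,0]
    - [0.042,0.042,0]
    - [0.042,0.042,0]
  turn: [-3.5,-3.5,-3.5,-3.5,-3.5,-3.5,-3.5,-3.5]

```text
time: 2.2
tool_pos: [0.4936, -0.2676, 0.2316]
tool_rot: [0.0, 0.993, -0.119, 0.0]
contact_force: [0.3, 0.2, -0.8]
gripper_width: 1.004
grasp_force: 0.0
```

Call:
play_rows:
  linear:
    - [0.007,0.054,0]
    - [0.007,0.054,0]
    - [0.007,0.054,0]
    - [0.007,0.054,0]
    - [0.007,0.054,0]
    - [0.007,0.054,0]
    - [0.007,0.054,0]
    - [0,0,0]
  turn: [0,0,0,0,0,0,0,0]

```text
time: 3.2
tool_pos: [0.5412, 0.112, 0.2314]
tool_rot: [-0.0, 0.993, -0.115, -0.0]
contact_force: [0.1, -0.9, -0.4]
gripper_width: 0.999
grasp_force: 0.0
```

```bash
python3 - <<'E'
from h import *
s=state();print(s['time'],s['tool_pos'],s['tool_rot'],s['joint_pos'])
im=grab_frame('wrist');save('w1',im);np.save('w1.npy',im);import pickle;pickle.dump(s,open('s1','wb'))
C=cam('wrist',s)
for n,p in dict(saddle=(.5837,.272,.056),pad=(.4257,.3104,.108),lug=(.6125,.0295,.08),tabL=(.6503,.1486,.076),tabR=(.6398,-.0914,.076),gland=(.6146,.1185,.028)).items(): print(n,proj(C,p))
E
```

```text
3.2 [0.54119403 0.11201015 0.23135093] [-2.60165515e-04  9.93350696e-01 -1.15127439e-01 -2.01227851e-06] [ 6.91601098e-02 -1.20197670e-01  1.78156684e+00  5.14346908e-04
  1.48013197e+00  1.87067648e+00]
saddle [[167.27143469 178.69381353]]
pad [[166.66010164 331.96807976]]
lug [[384.26749477  97.69545391]]
tabL [[252.38434676  87.2131789 ]]
tabR [[506.9703843   37.74655628]]
gland [[295.87944966 116.50452766]]
```

View pics/w1.png

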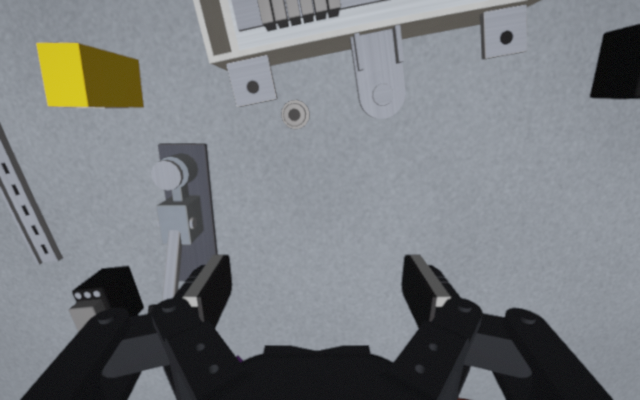

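Wrist view: the lug disc is at (383,95), the tab holes at (253,87) and (507,38), the gland at (294,114), the saddle at (168,174), and the plate's front corners at (158,143) and (206,144). These match the predictions within 2 to 5 px.

```bash
python3 - <<'E'
from h import *
import pickle
s=pickle.load(open('s1','rb'));C=cam('wrist',s);im=np.load('w1.npy')
for n,p,z in [('saddle',(167.5,174.5),.056),('plTL',(158,143),.01),('plTR',(206,144),.01),('disc',(382.5,95),.08),('tabL',(253,87),.076),('tabR',(507,37.5),.076),('gland',(294.5,114),.028)]:
    print(n,np.round(ray(C,p,z)[0],4))
a=im[125:300,130:235];b=im[15:125,340:425]
a=cv2.resize(a,None,fx=3.4,fy=3.4,interpolation=3);b=cv2.resize(b,None,fx=5,fy=5,interpolation=3)
o=np.zeros((595,790,3),np.uint8);o[:a.shape[0],:a.shape[1]]=a[:595];o[:b.shape[0],360:360+b.shape[1]]=b
save('w1c',o)
E
```

```text
saddle [0.5881 0.27   0.056 ]
plTL [0.6239 0.2925 0.01  ]
plTR [0.6087 0.2348 0.01  ]
disc [0.6153 0.0307 0.08  ]
tabL [0.6503 0.148  0.076 ]
tabR [ 0.64   -0.0914  0.076 ]
gland [0.6176 0.1193 0.028 ]
```

View pics/w1c.png

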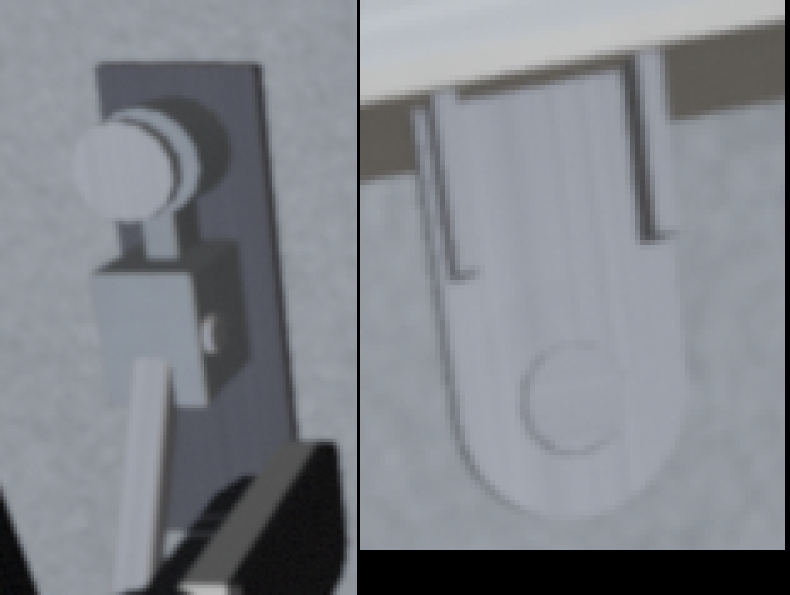

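Call:
play_rows:
  linear:
    - [-0.003,0.043,-0.01]
    - [-0.003,0.043,-0.02]
    - [-0.003,0.043,-0.02]
    - [-0.0035,0.044,-0.02]
    - [0,0,-0.04]
    - [0,0,-0.04]
    - [0,0,-0.03]
    - [0,0,-0.02]
  turn: [-0.6,0,0,0,0,0,0,0]

```text
time: 4.25
tool_pos: [0.5285, 0.2802, 0.0295]
tool_rot: [0.001, 0.992, -0.124, -0.001]
contact_force: [0.0, -0.0, -0.2]
gripper_width: 1.0
grasp_force: 0.0
```

```bash
python3 - <<'E'
from h import *
s=state();print(s['time'],s['tool_pos'],s['tool_rot'],s['contact_force'])
im=grab_frame('wrist');save('w2',im)
C=cam('wrist',s)
print(proj(C,[(.5287,.285,.055),(.587,.2707,.056)]))
E
```

```text
4.25 [0.52851592 0.28024119 0.02952253] [ 6.31966256e-04  9.92316322e-01 -1.23722406e-01 -8.26601690e-04] [ 0.03680559 -0.0105628  -0.16425143]
[[305.90714512 289.02678412]
 [303.04387923 157.43516757]]
```

View pics/w2.png

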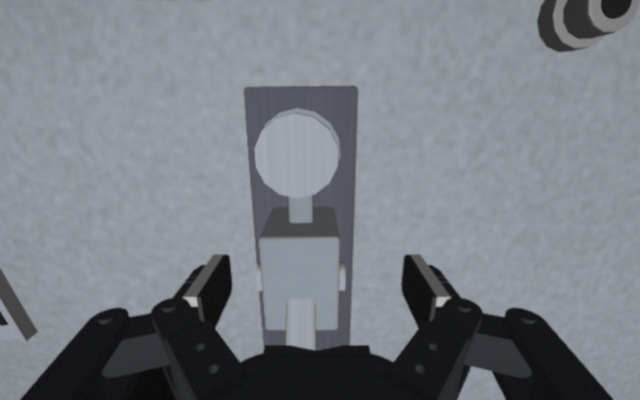

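Wrist view: the block top spans rows 237 to 330 and is centred at column 300, and the saddle is at (297,153). The block sits between the open fingers, about 5 mm to the left. I'll shift slightly and close.

Call:
play_rows:
  linear:
    - [0.002,0.004,-0.002]
    - [0,0,0]
    - [0,0,0]
    - [0,0,0]
  turn: [0,0,0,0]

```text
time: 4.8
tool_pos: [0.5313, 0.2862, 0.0302]
tool_rot: [-0.0, 0.992, -0.123, 0.001]
contact_force: [-0.6, -0.1, -0.2]
gripper_width: 0.998
grasp_force: 0.0
```

Call:
play_rows:
  linear:
    - [0,0,0]
    - [0,0,0]
    - [0,0,0]
    - [0,0,0]
    - [0,0,0]
    - [0,0,0]
    - [0,0,0]
    - [0,0,0]
  turn: [0,0,0,0,0,0,0,0]
  hand: 0.0

```text
time: 5.8
tool_pos: [0.5312, 0.2864, 0.0298]
tool_rot: [-0.001, 0.992, -0.123, 0.0]
contact_force: [-0.1, 4.5, 4.2]
gripper_width: 0.409
grasp_force: 64.3
```

```bash
python3 - <<'E'
from h import *
s=state();print(s['time'],s['tool_pos'],s['tool_rot'],s['contact_force'])
im=grab_frame('wrist');save('w3',im);np.save('w3.npy',im)
C=cam('wrist',s)
r=trace('wrist','saddle');print([(x['p'],x['location'],ray(C,x['location'],.056)) for x in r])
r=trace('wrist','jack')
m=r[0]['region'];print(r[0]['p'],m.sum())
# plate front edges
g=cv2.cvtColor(im,cv2.COLOR_RGB2GRAY)
c=cv2.HoughCircles(cv2.GaussianBlur(g,(5,5),1),cv2.HOUGH_GRADIENT,1,50,param1=80,param2=18,minRadius=32,maxRadius=52)
print(c)
E
```

```text
5.8 [0.53123503 0.28639754 0.02980754] [-6.08326967e-04  9.92416268e-01 -1.22920230e-01  4.45185068e-04] [-0.05332989  4.45901802  4.1894559 ]
[(0.85, [316.6, 157.8], array([[0.58816107, 0.271816  , 0.056     ]]))]
0.59 25067
[[[317.5 154.5  44.3]]]
```

Call:
play_rows:
  linear:
    - [-0.019,-0.01,-0.0005]
    - [-0.019,-0.01,0]
    - [-0.019,-0.01,0]
    - [0,-0.03,0]
    - [0,-0.03,0]
    - [0,-0.03,0]
    - [0,-0.03,0]
    - [0,-0.03,0]
  turn: [0,1.5,1.5,1.5,1.5,1.5,1.5,1.5]

```text
time: 6.95
tool_pos: [0.4743, 0.1061, 0.0298]
tool_rot: [-0.001, 1.0, -0.031, 0.0]
contact_force: [1.1, 9.1, 7.1]
gripper_width: 0.407
grasp_force: 65.0
```

Call:
play_rows:
  linear:
    - [0,-0.025,0]
    - [0,-0.025,0]
    - [0,-0.022,0]
    - [0,0,0]
    - [0.02,0,0]
    - [0.02,0,0]
    - [0.01,0,0]
    - [0,0,0]
  turn: [1.2,0,0,0,0,0,0,0]

```text
time: 7.95
tool_pos: [0.5232, 0.0329, 0.0297]
tool_rot: [0.001, 1.0, -0.021, -0.002]
contact_force: [-6.1, -0.3, 12.1]
gripper_width: 0.409
grasp_force: 66.0
```

```bash
python3 - <<'E'
from h import *
s=state();print(s['time'],s['tool_pos'],s['tool_rot'],s['contact_force'],s['grasp_force'])
im=grab_frame('wrist');np.save('w4.npy',im);import pickle;pickle.dump(s,open('s4','wb'))
C=cam('wrist',s);print(proj(C,[(.6153,.0305,.08),(.587,.034,.056)]))
save('w4',im)
r=trace('wrist','saddle');print([(x['p'],x['location'],ray(C,x['location'],.056)) for x in r])
E
```

```text
7.95 [0.52323702 0.03288791 0.02969271] [ 0.00111925  0.9997815  -0.02079329 -0.00182961] [-6.10303913 -0.25288308 12.08768081] 66.02226734161377
[[310.9433762   53.69241103]
 [306.23162776 145.50941315]]
[(0.68, [317.8, 163.2], array([[0.57994491, 0.02981999, 0.056     ]]))]
```

View pics/w4.png

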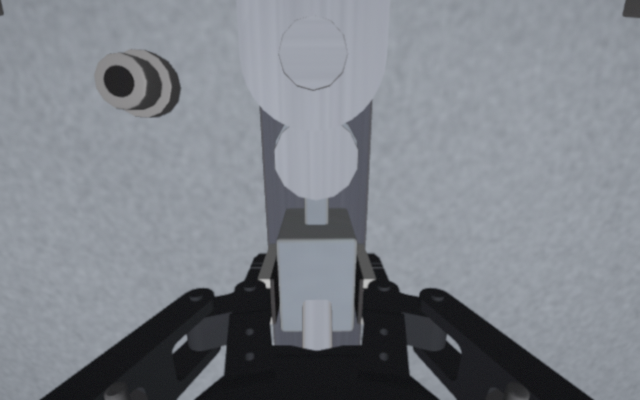

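Wrist view: the lug disc is at (313,53), the saddle is at about (316,155) and passing under the lug's end, and the gland at (118,82) is clear.

```bash
python3 - <<'E'
from h import *
import pickle
s=pickle.load(open('s4','rb'));C=cam('wrist',s)
d=ray(C,(313,53),.08)[0];a=ray(C,(316.5,155.5),.056)[0]
print(d,a,d-a, 2*np.degrees(np.arctan2(s['tool_rot'][2],s['tool_rot'][1])))
print(ray(C,[(316.5,199)],.056), ray(C,[(274.5,155),(358.5,155)],.056))
print(ray(C,[(240,53),(388,53),(314,129)],.076))
E
```

```text
[0.61545446 0.0299152  0.08      ] [0.58298408 0.03020511 0.056     ] [ 0.03247037 -0.00028991  0.024     ] -2.382913208628634
[[0.565303   0.03093269 0.056     ]] [[0.58387207 0.04652447 0.056     ]
 [0.5825124  0.01385848 0.056     ]]
[[0.61710737 0.05132589 0.076     ]
 [0.61531661 0.00790895 0.076     ]
 [0.5943276  0.03057486 0.076     ]]
```

Call:
play_rows:
  linear:
    - [0.015,0,0]
    - [0.0125,0,0]
    - [0.005,0,0]
    - [0,0,0]
    - [0,0,0]
  turn: [0,0,0,0,0]

```text
time: 8.68
tool_pos: [0.5546, 0.033, 0.0297]
tool_rot: [0.001, 1.0, -0.021, -0.003]
contact_force: [-8.6, 0.4, 15.4]
gripper_width: 0.409
grasp_force: 66.4
```

```bash
python3 - <<'E'
from h import *
s=state();print(s['time'],s['tool_pos'],s['tool_rot'],s['contact_force'],s['grasp_force'])
im=grab_frame('wrist');np.save('w5.npy',im)
C=cam('wrist',s);print(proj(C,[(.6155,.0299,.08)]))
g=cv2.cvtColor(im,cv2.COLOR_RGB2GRAY)
print(cv2.HoughCircles(cv2.GaussianBlur(g,(3,3),1),cv2.HOUGH_GRADIENT,1,50,param1=40,param2=14,minRadius=26,maxRadius=42))
p=np.array([[r,c] for r in range(0)])
save('w5',im[20:240,200:430])
E
```

```text
8.675 [0.55461978 0.03296928 0.02968704] [ 0.00108054  0.99978067 -0.02073681 -0.00272702] [-8.56854934  0.36254796 15.43862759] 66.3616132736206
[[317.8167476  163.80322866]]
[[[145.5 149.5  35.8]
  [317.5 163.5  31.4]
  [316.5 308.5  41.4]
  [431.5 315.5  27.9]
  [202.5 319.5  31.8]]]
```

View pics/w5.png

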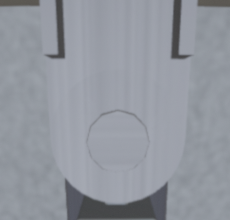

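Call:
play_rows:
  linear:
    - [0.0015,0,0]
    - [0,0,0.0005]
    - [0,0,0]
  turn: [0,0,0]

```text
time: 9.1
tool_pos: [0.5552, 0.033, 0.0297]
tool_rot: [0.001, 1.0, -0.021, -0.004]
contact_force: [-10.7, 0.3, 14.2]
gripper_width: 0.406
grasp_force: 66.1
```

Call:
play_rows:
  linear:
    - [0,0,0]
    - [0,0,0]
    - [0,0,0]
    - [0,0,0]
    - [0,0,0]
    - [0,0,0]
  turn: [0,0,0,0,0,0]
  hand: 0.075

```text
time: 9.85
tool_pos: [0.5578, 0.0339, 0.0293]
tool_rot: [0.0, 1.0, -0.021, -0.0]
contact_force: [-0.8, 0.9, -0.4]
gripper_width: 0.877
grasp_force: 0.0
```

Call:
play_rows:
  linear:
    - [0,0,0.01]
    - [0,0,0.03]
    - [0,0,0.04]
    - [0,0,0.05]
    - [-0.02,0,0.03]
    - [-0.03,0.001,0]
    - [-0.03,0.001,0]
    - [-0.015,0.002,0]
  turn: [0,0,0,0,0,0,0,0]

```text
time: 10.85
tool_pos: [0.4618, 0.038, 0.1901]
tool_rot: [0.0, 1.0, -0.021, 0.001]
contact_force: [0.6, -0.7, 0.3]
gripper_width: 0.877
grasp_force: 0.0
```

```bash
python3 - <<'E'
from h import *
s=state();print(s['time'],s['tool_pos'],s['tool_rot'],s['contact_force'])
im=grab_frame('wrist');np.save('w6.npy',im);import pickle;pickle.dump(s,open('s6','wb'))
C=cam('wrist',s)
P=lambda x,y,z:(.6155+.9991*x+.0419*y,.0299-.0419*x+.9991*y,z)
print(proj(C,[(.6155,.0299,.08),P(-.06,0,.055),P(-.165,.03,.01),P(-.165,-.03,.01),P(.03,.03,.01),P(-.162,0,.108)]))
t=grab_frame('top');save('top6',np.vstack([cv2.resize(t[130:245,250:400],(600,460),interpolation=3)]));save('w6',im)
E
```

```text
10.85 [0.46180008 0.03795153 0.19013304] [ 5.33115354e-05  9.99777430e-01 -2.10879919e-02  6.20124119e-04] [ 0.58808631 -0.71889021  0.34156449]
[[318.21882007   3.8798852 ]
 [317.93629913  90.2068963 ]
 [291.0555004  191.52588987]
 [344.11999369 191.52963234]
 [286.33942868  -5.89375846]
 [318.07077879 219.7456627 ]]
```

View pics/w6.png

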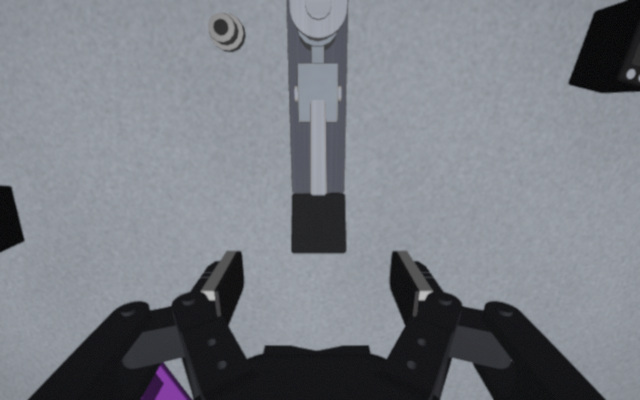

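The jack is in line under the lug: block at (317,93), disc at (318,9), pad at (319,223), and the gland is untouched. Next I close the fingers above the pad and press.

Call:
play_rows:
  linear:
    - [0,0,0]
    - [0,0,0]
    - [0,0,0]
    - [-0.002,-0.001,-0.02]
    - [-0.002,0,-0.02]
    - [-0.001,0,-0.02]
    - [0,0,-0.01]
    - [0,0,0]
  turn: [0,0,0,0,0,0,0,0]
  hand: 0.0

```text
time: 11.95
tool_pos: [0.4568, 0.037, 0.1176]
tool_rot: [-0.0, 1.0, -0.021, -0.002]
contact_force: [0.2, -0.4, 0.2]
gripper_width: 0.0
grasp_force: 0.0
```

Call:
play_rows:
  linear:
    - [-0.004,0,-0.0115]
    - [-0.004,0,-0.0115]
    - [-0.0025,0,-0.007]
    - [-0.0025,0,-0.007]
    - [-0.002,0.0003,-0.0075]
    - [-0.0015,0,-0.007]
    - [-0.001,0.0003,-0.0075]
    - [-0.001,0,-0.0075]
  turn: [0,0,0,0,0,0,0,0]

```text
time: 12.95
tool_pos: [0.4396, 0.0372, 0.054]
tool_rot: [0.0, 1.0, -0.021, 0.0]
contact_force: [-4.3, -1.3, 12.3]
gripper_width: -0.004
grasp_force: 6.0
```

Call:
play_rows:
  linear:
    - [0,0,-0.001]
    - [0,0,0]
  turn: [0,0]

```text
time: 13.2
tool_pos: [0.4395, 0.0373, 0.053]
tool_rot: [0.0, 1.0, -0.021, -0.0]
contact_force: [-4.9, -0.4, 10.9]
gripper_width: -0.001
grasp_force: 5.7
```

```bash
python3 - <<'E'
from h import *
s=state();print(s['time'],s['tool_pos'],s['contact_force'],s['ft_torque'])
im=grab_frame('wrist');b=grab_frame('side');t=grab_frame('top');np.savez('d1.npz',w=im,s=b,t=t)
a=cv2.resize(im,(400,250));b=cv2.resize(b[140:300,170:370],(400,320),interpolation=3)
t=cv2.resize(t[130:250,240:390],(400,320),interpolation=3)
o=np.zeros((570,800,3),np.uint8);o[:250,:400]=a;o[250:,:400]=b;o[250:,400:]=t
save('m1',o)
E
```

```text
13.2 [0.43952911 0.03726753 0.05300079] [-4.87247675 -0.43402106 10.90824386] [-0.10300808  0.8423143   0.02256263]
```

View pics/m1.png

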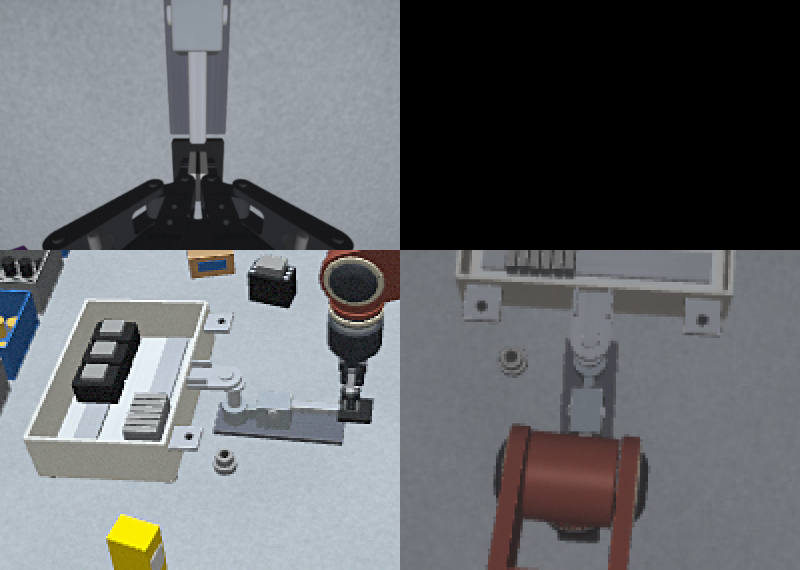

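Lifted view: the jack stands under the lug, the pad is pressed level and the tabs look even. Next I check numerically whether the jack stayed put and how far the front rose.

```bash
python3 - <<'E'
from h import *
d=np.load('d1.npz');s=state();C=cam('wrist',s)
P=lambda x,y,z:(.6155+.9991*x+.0419*y,.0299-.0419*x+.9991*y,z)
print('pred plate rear L,R; block rear top L,R,front',proj(C,[P(-.165,.025,.01),P(-.165,-.025,.01),P(-.085,.012,.055),P(-.085,-.012,.055),P(-.205,.02,.051),P(-.155,.02,.051)]).round(1).tolist())
g=cv2.cvtColor(d['w'],cv2.COLOR_RGB2GRAY).astype(int)
for c in (280,352): print(c,g[190:250,c])
for c in (298,336): print(c,g[55:105,c])
T=cam('top');S=cam('side')
for dx in(0,-.02):
  for z in (.08,.11): print(dx,z,proj(T,P(dx,0,z)).round(1),proj(S,P(dx,0,z)).round(1))
print('saddle up',proj(T,P(0,0,.086)),proj(S,P(0,0,.086)))
np.set_printoptions(linewidth=250)
gt=cv2.cvtColor(d['t'],cv2.COLOR_RGB2GRAY).astype(int)
print(gt[140:192,302:326:2])
E
```

```text
pred plate rear L,R; block rear top L,R,front [[278.3, 213.4], [353.6, 213.4], [288.6, 76.1], [343.2, 76.1], [281.1, 303.0], [277.5, 221.7]]
280 [ 92  92  92  92  93  92  92  92  93  93  92  92  92  92  94  94  93  93
  92  94  94  92  93  94 108 137 154 158 158 155 133  89  40  19  23  27
  31  38  40  41  39  39  40  41  39  41  40  40  39  42  40  42  41  42
  41  41  41  39  40  39]
352 [ 92  92  93  92  91  91  91  92  91  91  92  92  92  91  93  93  92  91
  91  92  92  93  92  96 118 147 162 164 163 158 127  70  27  22  23  31
  36  38  39  38  36  38  40  40  42  40  41  43  41  39  39  39  40  41
  42  41  41  42  40  40]
298 [152 152 153 154 154 153 153 153 153 153 153 153 153 153 154 154 153 153
 153 153 153 153 152 149 142 131 110  84  70  68  68  68  69  78  90  95
  95  95  95  97  96  95  95  95  95  97  94  95  95  95]
336 [152 151 151 152 152 153 152 152 153 153 152 153 153 153 153 154 153 153
 153 153 154 153 153 151 147 136 110  84  71  67  67  68  69  78  87  92
  91  92  91  92  91  91  92  92  91  91  92  91  91  91]
0 0.08 [[310.7 166.6]] [[285.3 206.5]]
0 0.11
[... 2139 characters left out ...]
 57 110  96  66  70  70  76 117 115]
 [ 70  71  72  61 108  97  73  71  71  77 115 115]
 [ 73  73  72  77 108  94  71  71  71  80 115 115]
 [ 73  78  77  87 105  76  77  70  69  80 115 119]
 [ 72  99 111 112 112 113 115  75  70  79 117 118]
 [ 72  98 112 112 113 112 113  73  70  78 118 117]
 [ 70 102 111 113 113 112 113  74  70  75 116 115]
 [ 72 123 112 112 113 114 113  55  70  84 115 112]
 [ 71 127 111 113 112 113 112  55  69  84 118 112]
 [ 70 127 112 113 111 113 113  56  70  85 117 117]
 [ 72 112 113 114 112 112 113  70  69 104 116 120]
 [ 84 113 114 112 113 113 114 127  69  96 116 118]
 [ 83 114 112 112 112 114 114 126  68  94 116 117]
 [ 81 114 112 112 112 113 114 127  70  93 116 116]]
```

Call:
play_rows:
  linear:
    - [0,0,-0.002]
    - [0,0,-0.001]
    - [0,0,0]
  turn: [0,0,0]

```text
time: 13.72
tool_pos: [0.4395, 0.0373, 0.0507]
tool_rot: [0.0, 1.0, -0.021, -0.001]
contact_force: [-7.4, -0.6, 16.8]
gripper_width: -0.001
grasp_force: 8.3
```

Call:
play_rows:
  linear:
    - [0,0,-0.002]
    - [0,0,0]
    - [0,0,0]
  turn: [0,0,0]

```text
time: 14.1
tool_pos: [0.4395, 0.0373, 0.0502]
tool_rot: [0.0, 1.0, -0.021, -0.001]
contact_force: [-12.7, -0.4, 27.6]
gripper_width: 0.002
grasp_force: 13.7
```

```bash
python3 - <<'E'
from h import *
d=np.load('d1.npz');s=state();C=cam('wrist',s);print(s['tool_pos'],s['contact_force'],s['time'])
S=cam('side');b=grab_frame('side')
im0=cv2.imread('pics/side0.png')[:,:,::-1]
def holes(im):  # dark holes in tabs, side view
    g=cv2.GaussianBlur(cv2.cvtColor(np.ascontiguousarray(im),cv2.COLOR_RGB2GRAY),(0,0),1)
    out=[]
    for (x,y) in [(286,180),(267,238)]:
        w=g[y-16:y+16,x-14:x+14].astype(float);t=w.min();m=w<t+25
        n,l,st,c=cv2.connectedComponentsWithStats(m.astype(np.uint8));
        i=l[np.unravel_index(w.argmin(),w.shape)];out.append((c[i]+[x-14,y-16]).round(1).tolist()+[int(st[i,4])])
    return out
print(holes(im0),holes(b))
print('pred rest/raised',proj(S,[(.6503,.1483,.076),(.6399,-.0914,.076)]).round(1).tolist(),proj(S,[(.650,.1483,.1),(.640,-.0914,.1)]).round(1).tolist())
g=cv2.cvtColor(grab_frame('wrist'),cv2.COLOR_RGB2GRAY).astype(int)
print(g[208:228,280],g[72:90,298],proj(C,[(.6155-.165,.0368+.025,.01),(.6155-.085,.0335+.012,.055)]))
E
```

```text
[0.43948923 0.03727916 0.05022367] [-12.68426792  -0.3896328   27.63223751] 14.1
[[297.5, 164.0, 4], [267.3, 237.3, 3]] [[297.5, 164.0, 4], [263.8, 232.4, 5]]
pred rest/raised [[267.1, 237.0], [282.8, 179.5]] [[266.5, 231.2], [282.3, 173.7]]
[ 92  94  92  94  93  93  92 103 132 154 158 156 142 104  53  22  20  26
  31  36] [153 153 153 153 153 149 144 136 116  90  72  69  67  69  69  71  84  93] [[277.91631399 216.35519701]
 [288.03600532  76.59526501]]
```

The handle is on its stop: z stays at 0.050 while the force rises to 28 N. The tab hole rose by the expected amount and the jack has not moved. Now I let the handle come up along its arc.

Call:
play_rows:
  linear:
    - [0,0,-0.0]
    - [-0.001,0,0.004]
    - [0.0015,0,0.0085]
    - [0.0015,0,0.0075]
    - [0.002,0,0.0075]
    - [0.002,0,0.007]
    - [0.0025,0,0.007]
    - [0.0025,0,0.007]
  turn: [0,0,0,0,0,0,0,0]

```text
time: 15.2
tool_pos: [0.4512, 0.0371, 0.0964]
tool_rot: [0.001, 1.0, -0.021, 0.001]
contact_force: [1.1, -1.9, 2.5]
gripper_width: 0.003
grasp_force: 1.4
```

Call:
play_rows:
  linear:
    - [0.003,0,0.008]
    - [0.004,0,0.01]
    - [0,0,0.01]
    - [0,0,0.01]
    - [0,0,0.005]
    - [0,0,0]
    - [0,0,0]
    - [0,0,0]
  turn: [0,0,0,0,0,0,0,0]

```text
time: 16.2
tool_pos: [0.457, 0.0375, 0.1378]
tool_rot: [-0.0, 1.0, -0.021, -0.0]
contact_force: [0.0, 0.5, -0.4]
gripper_width: 0.004
grasp_force: 0.0
```

```bash
python3 - <<'E'
from h import *
s=state();C=cam('wrist',s);print(s['tool_pos'],s['contact_force'],s['time'])
P=lambda x,y,z:(.6155+.9991*x+.0419*y,.0299-.0419*x+.9991*y,z)
im=grab_frame('wrist');g=cv2.cvtColor(im,cv2.COLOR_RGB2GRAY).astype(int)
p=proj(C,[P(-.085,.012,.055),P(-.085,-.012,.055),P(-.184+.003,.015,.12),P(-.1405,.015,.096),P(-.1405,-.015,.096),P(-.035,.012,.055)]);print(p.round(1).tolist())
for i in (0,1,3,4,5):
    c,r=np.round(p[i]).astype(int); print(i,c,r,g[max(r-14,0):r+15,c])
t=trace('wrist','handle_pad');print([(x['p'],x['location']) for x in t[:2]])
b=grab_frame('top');T=cam('top')
d0=cv2.cvtColor(np.ascontiguousarray(cv2.imread('pics/top0.png')[:,:,::-1]),cv2.COLOR_RGB2GRAY)
n=cv2.cvtColor(b,cv2.COLOR_RGB2GRAY)
for nm,(x,y,w,h) in dict(tabL=(262,146,18,16),tabR=(344,150,18,16),encTL=(258,76,20,20),encTR=(355,78,18,20),gland=(273,162,17,17)).items():
    q=d0[y:y+h,x:x+w].astype(np.float32);m=cv2.matchTemplate(n[y-6:y+h+6,x-6:x+w+6].astype(np.float32),q,cv2.TM_CCOEFF_NORMED)
    print(nm,np.array(cv2.minMaxLoc(m)[3])-6,round(float(m.max()),3), cv2.phaseCorrelate(q,n[y:y+h,x:x+w].astype(np.float32),cv2.createHanningWindow((w,h),cv2.CV_32F)))
E
```

```text
[0.45699451 0.03749021 0.13784415] [ 0.04163343  0.52406916 -0.38798888] 16.2
[[301.0, 114.4], [333.8, 114.4], [293.2, 278.1], [294.5, 203.8], [340.5, 203.8], [299.9, 39.1]]
0 301 114 [151 152 152 151 151 151 150 151 151 151 150 149 150 150 149 144 132 112
  96  93  91  93  93  92  91  92  93  92  93]
1 334 114 [151 151 151 151 151 152 152 152 152 152 152 152 151 150 151 148 136 111
  96  94  94  94  94  93  94  94  93  93  93]
3 294 204 [ 91  91  91  89  90  91  91  91  90  91  93 105 134 153 157 157 141 106
  59  38  37  40  40  39  38  40  39  39  40]
4 340 204 [ 88  90  90  90  90  90  89  90  90  89  91 107 134 151 156 152 130  88
  48  37  39  39  40  41  39  40  39  38  38]
5 300 39 [ 77  85  88  89  88  90  89  89  89  89  89  89  90  90  89  90  90  88
  97 125 140 146 146 147 148 147 147 147 147]
[(0.73, [320.9, 231.3])]
tabL [0 0] 0.999 ((-0.010937115583667278, -0.07669673016153311), 1.0064958296716213)
tabR [0 0] 0.999 ((-0.023723700587007457, 0.03753025974776758), 1.0103694938330188)
encTL [0 0] 0.999 ((0.08696133934529371, 0.09222655346898456), 0.9907055103778839)
encTR [0 0] 0.999 ((-0.1243324424396981, 0.07732891113304063), 0.9715217894977993)
gland [0 0] 0.999 ((-0.022531203918049414, 0.03310946247638391), 1.0051253958616728)
```

```bash
python3 - <<'E'
from h import *
import pickle
P=lambda x,y,z:(.6155+.9991*x+.0419*y,.0299-.0419*x+.9991*y,z)
def edge(f,sf,pts):
    im=np.load(f);g=cv2.GaussianBlur(cv2.cvtColor(im,cv2.COLOR_RGB2GRAY),(1,3),.7).astype(float);C=cam('wrist',pickle.load(open(sf,'rb')))
    for n,q in pts.items():
        c,r=proj(C,q)[0];c=int(round(c));k0=max(int(r)-9,1);d=np.abs(np.gradient(g[:,c]))[k0:int(r)+12]
        k=d.argmax();w=d[max(k-2,0):k+3];rr=(np.arange(len(d))[max(k-2,0):k+3]*w).sum()/w.sum()+k0
        sc=proj(C,np.array(q)+[-.01,0,0])[0][1]-r
        print(f,n,'pred',round(r,1),'meas',round(rr,1),'behind mm',round((rr-r)/sc*10,2),d.max().round())
pts={'lug end':P(-.022,0,.076),'lug end .06':P(-.0211,.006,.076),'lug end -.06':P(-.0211,-.006,.076),'blockF L':P(-.035,.012,.055),'blockF R':P(-.035,-.012,.055),'blockR L':P(-.085,.012,.055),'blockR R':P(-.085,-.012,.055)}
edge('w6.npy','s6',pts)
E
```

```text
w6.npy lug end pred 37.2 meas 37.1 behind mm -0.06 27.0
w6.npy lug end .06 pred 35.9 meas 35.9 behind mm -0.01 26.0
w6.npy lug end -.06 pred 35.9 meas 36.0 behind mm 0.04 24.0
w6.npy blockF L pred 59.6 meas 63.1 behind mm 2.83 20.0
w6.npy blockF R pred 59.6 meas 63.1 behind mm 2.79 20.0
w6.npy blockR L pred 119.4 meas 121.1 behind mm 1.53 20.0
w6.npy blockR R pred 119.4 meas 121.3 behind mm 1.68 18.0
```

The enclosure and gland are back exactly where they were. The jack is centred within about 1 to 2 mm and the handle is fully up. Now the second press.

Call:
play_rows:
  linear:
    - [0,-0.0005,-0.01]
    - [0,0,-0.01]
    - [-0.004,0,-0.0115]
    - [-0.004,0,-0.0115]
    - [-0.0025,0,-0.007]
    - [-0.0025,0,-0.007]
    - [-0.002,0.0003,-0.0075]
    - [-0.0015,0,-0.007]
  turn: [0,0,0,0,0,0,0,0]

```text
time: 17.35
tool_pos: [0.4411, 0.0373, 0.068]
tool_rot: [0.0, 1.0, -0.021, 0.0]
contact_force: [-5.3, 0.4, 12.4]
gripper_width: 0.0
grasp_force: 5.7
```

Call:
play_rows:
  linear:
    - [-0.001,0.0003,-0.0075]
    - [-0.001,0,-0.0075]
    - [-0.001,0,-0.002]
    - [0,0,-0.002]
    - [0,0,-0.001]
    - [0,0,0]
    - [0,0,0]
  turn: [0,0,0,0,0,0,0]

```text
time: 18.23
tool_pos: [0.4389, 0.0374, 0.0503]
tool_rot: [0.0, 1.0, -0.021, 0.0]
contact_force: [-11.4, 0.9, 25.6]
gripper_width: 0.001
grasp_force: 12.6
```

```bash
python3 - <<'E'
from h import *
b=grab_frame('side');d=np.load('d1.npz')['s']
g=lambda i:cv2.cvtColor(np.ascontiguousarray(i),cv2.COLOR_RGB2GRAY).astype(np.float32)
i0=cv2.imread('pics/side0.png')[:,:,::-1]
for n,(x,y,w,h) in dict(tabL=(256,224,20,20),tabR=(272,165,20,20),gland=(272,236,20,18)).items():
    q=g(d)[y:y+h,x:x+w]
    for k,i in (('vs trial',b),('rest',i0)):
        m=cv2.matchTemplate(g(i)[y-10:y+h+10,x-10:x+w+10],q,cv2.TM_CCOEFF_NORMED);print(n,k,np.array(cv2.minMaxLoc(m)[3])-10,round(float(m.max()),3))
s=state();print(s['time'],s['tool_pos'],s['contact_force'])
E
```

```text
tabL vs trial [0 0] 0.898
tabL rest [3 4] 0.799
tabR vs trial [0 0] 0.936
tabR rest [3 4] 0.709
gland vs trial [0 0] 0.999
gland rest [0 0] 0.988
18.275 [0.4389456  0.03740798 0.05035413] [-10.75371831   0.85564356  25.48121506]
```

```bash
python3 -c "
from plant import *
print(job_done())"
```

```text
the job is handed in; nothing more can be done
None
```

The job is handed in with no verdict returned: the jack was slid to within about 1–2 mm of centre under the lug, the trial lift was made and let fully up, and the second press holds the handle on its stop at about 25 N with the front raised; the enclosure was still in its original place after the trial lift, and the gland had not moved at the end (the other bystanders were not re-measured).

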